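Kit a sensor head into a stacking tray and set the upper tier on

TASK

Kit the tray for one sensor head: put the hex fitting, the small knurled cap and the square flange in, each standing flat inside the nest of its own shape (hexagonal, round, square), and leave the round flange and the large cap where they are on the mat, since they are for another model. When the three parts are in, lift the upper tier by its handle and set it on the tray, with its four posts fully down in the corner cups.

Things in the scene. Friction and masses are not known exactly. Their poses are not given: they have to be found in the camera images.
- tray: Fixed lower kit tray: dark steel plate 270 (its x) x 106 (y) x 8 mm thick, on the bench. On each corner an aluminium cup: centres at x = +-119, y = +-37 mm, inner diameter 19, outer 25, 18 mm deep, floor = the plate's top, rim 26 mm above the bench. Origin: centre of the underside, z up. Three nests lie on it in a row along x, in any order.
- nest_hex: White pad 64 x 64 x 2 mm fixed on the tray, with a black hexagonal rim 6 mm high and 4 mm thick around a pocket 44 mm across flats: the hex fitting's nest. Origin at the centre of the pad's underside; the pocket floor is 2 mm above it, the rim's top 8 mm above it. Neighbouring nests are 68 mm apart, centre to centre, along the tray's x.
- nest_round: Like the other nests, with a round rim (6 mm high, 4 mm thick) around a pocket of 46 mm diameter: the small knurled cap's nest. Origin at the centre of the pad's underside; pocket floor 2 mm above it.
- nest_square: Like the other nests, with a square rim (6 mm high, 4 mm thick) around a pocket 52 x 52 mm: the square flange's nest. Origin at the centre of the pad's underside; pocket floor 2 mm above it.
- tier_handle (a point): Centre of the handle of the loose upper tier (0.45 kg): level black bar 112 (x) x 14 x 14 mm, uprights at x = +-50, 43 mm above the deck. Aluminium deck 270 (x) x 106 mm, its rim 8 mm above it. Four posts, diameter 12, at x = +-119, y = +-37 mm; feet taper over 10 mm to 5.6 and end 123 mm below this point, on the bench at first. Seated in the cups: this point 131 mm above the tray's origin; either way round.
- hex_fitting_mid (a point): Steel hex fitting, 44 mm tall, about 0.12 kg, upright: a hexagonal base 28 mm across flats and 13 mm high, above it a threaded round stem of 20 mm diameter with a bore. This point is on its axis half-way up, 22 mm above its underside; z up.
- square_flange_mid (a point): Aluminium square flange, 42 mm tall, about 0.07 kg, upright: base 30 x 30 mm and 8 mm high with four screw holes, above it a round hub of 20 mm diameter with a bore. This point is on its axis half-way up, 21 mm above its underside; z up.
- small_cap_mid (a point): Small black knurled cap, a plain cylinder 30 mm in diameter and 40 mm tall, about 0.05 kg, upright. This point is its centre, 20 mm above its underside; z up.
- round_flange_mid (a point): Look-alike that stays: aluminium flange with the same 20 mm hub and 42 mm height but a round base of 36 mm diameter. This point is on its axis half-way up.
- large_cap_mid (a point): Look-alike that stays: large black knurled cap, 52 mm in diameter and 40 mm tall. This point is its centre.
Mind the look-alikes: they are no part of the job. Leave any purple look-alike of the part that bears small_cap_mid alone.

How it is judged:
On the way:
1. the three parts stand flat in their own nests, let go, with the upper tier not yet on the tray (horizontal distance between hex_fitting_mid and nest_hex below 0.016 m and z of hex_fitting_mid in the frame of nest_hex between 0.02 and 0.028 m and angle between each of hex_fitting_mid, small_cap_mid, square_flange_mid's own z axis and vertical below 0.1 rad and horizontal distance between small_cap_mid and nest_round below 0.016 m and z of small_cap_mid in the frame of nest_round between 0.018 and 0.026 m and horizontal distance between square_flange_mid and nest_square below 0.016 m and z of square_flange_mid in the frame of nest_square between 0.019 and 0.027 m and contact force between the fingers and hex_fitting below 0.1 N and contact force between the fingers and small_cap below 0.1 N and contact force between the fingers and square_flange below 0.1 N and horizontal distance between tier_handle and tray above 0.1 m), for 0.2 s.
At the end, for the whole second after the job is handed in: Each part stands in its own nest (within 16 mm of its centre, 4 mm in height, 0.1 rad upright); the tier rests in all four cups (within 8 mm of the tray's centre, 4 mm in height, 0.04 rad level, 0.08 rad in line); all at rest; both look-alikes within 30 mm of their start (horizontal distance between hex_fitting_mid and nest_hex below 0.016 m and z of hex_fitting_mid in the frame of nest_hex between 0.02 and 0.028 m and angle between each of hex_fitting_mid, small_cap_mid, square_flange_mid's own z axis and vertical below 0.1 rad and horizontal distance between small_cap_mid and nest_round below 0.016 m and z of small_cap_mid in the frame of nest_round between 0.018 and 0.026 m and horizontal distance between square_flange_mid and nest_square below 0.016 m and z of square_flange_mid in the frame of nest_square between 0.019 and 0.027 m and horizontal distance between tier_handle and tray below 0.008 m and z of tier_handle in the frame of tray between 0.127 and 0.135 m and angle between tier_handle's own z axis and vertical below 0.04 rad and angle between the x axis of tier_handle and the x axis of tray, either way round below 0.08 rad and linear speed of each of hex_fitting, small_cap, square_flange, tier below 0.015 m/s and distance of each of round_flange_mid, large_cap_mid from where it was at the start of the episode below 0.03 m); the robot touches nothing.
It fails at once if the round flange is moved more than 40 mm (distance of round_flange_mid from where it was at the start of the episode above 0.04 m).
It fails at once if the large cap is moved more than 40 mm (distance of large_cap_mid from where it was at the start of the episode above 0.04 m).
It also fails if it takes over 106 s, if anything falls off the work surface, if the arm or the gripper's body presses on something with over 40 N, if the wrist force passes 120 N, or if a joint passes its speed limit or range.

ROBOT

A 6-joint arm with a two-finger parallel gripper is mounted at the origin on the work surface. World frame = base frame: x ahead of the robot, y to its left, z up, the work surface at z = 0. Lengths are in m, angles in rad, forces in N, time in s.
With the tool pointing down it reaches from about 0.275 to 0.85 m from the base axis. Payload 5.2 kg.
Tool frame: the origin (TCP) lies midway between the tips of the shut fingers; the grasp point (between the pads) lies 19 mm behind it; z points along the fingers, y is the direction in which the jaws open and shut (so a half turn about z gives the same grasp; the last joint's range is limited). The gripper opens to 85 mm and grips with 20 to 120 N. Pads are 22 mm wide; open, the fingers measure 114 mm over their backs; the gripper's body (76 mm by 85 mm) begins 54 mm behind the grasp point. The pads swing forward as they close: fully open they stand 13 mm farther back than shut.
Start: joints at [-1.511, 0.259, 1.535, -0, 1.348, -0.203], TCP at [0.143, -0.531, 0.231] pointing down, gripper open.
Joint ranges: [-3.14, 3.14], [-0.91, 2.08], [0.19, 2.58], [-1.22, 4.36], [0.22, 2.71], [-3.12, 3.12]. Speed limits (rad/s): [2.57, 2.57, 3.14, 3.14, 3.14, 3.14].

INTERFACE

Orientations are given as a rotation vector (axis times angle).
In Python, from workcell import sensors, read_camera, get_calibration, bot, nets gives the robot as it stands. The module is installed in compiled form; this text tells all that it offers.
- The arm moves only by the tool drive_tool, never from a script. Its argument "series" is a list that holds one entry, the list of rows, each a list of 5 numbers: the opening, from -1 (shut) to 1 (fully open), so that 0 is half open, then the shift along the tool's x, y, z in m, then the turn about the tool's z in rad. A call has 1 to 12 rows; each row is the pose to reach, as a shift and turn from the pose measured when the call began, along the tool's axes at that moment; what a row does not reach only later rows make up. A row lasts 1/8 s, in which the tool goes at most 62.5 mm and 10.7 degrees, less where a joint would pass 70% of its speed; a pose out of reach is approached as far as the arm can. A call with a gripper value outside its range is refused whole. The fingers move at their own pace and stop on an object; "grip_force" is the grip in N (left out, the last holds). Time passes only in rows, so rows that repeat a pose let the fingers close. It gives the time, the measured TCP pose, the force and the opening at its end, in the units of the state.
- sensors.state(): the state, without advancing time (a new reading comes with each control period).
- read_camera(name): name is "side" or "top" or "wrist"; returns (picture, depth): 400x640x3 uint8, red, green, blue; 400x640 float32, m along the optical axis (not along the pixel's ray), 0 where there is no reading.
- get_calibration(name): a dict with "mtx" (3x3 intrinsics, pixels), "R" (3x3) and "t" (3): a world point X has camera coordinates R X + t; the wrist camera has in their place "mount" (4x4, takes a point from camera to tool coordinates, whose origin is the TCP and whose axes are the flange's). Camera axes: x right, y down, z forward; pixel columns grow to the right and rows downward; lengths in m; the calibration is good to about 2 mm. The wrist camera is an equidistant fisheye: a pixel r from the principal point sees the ray r / f radians off the axis. A picture is of the moment at which its call begins: read the wrist's pose just before it. get_calibration takes no time and is no camera call.
- bot.sign_off(): hands the job in, once; it reports no verdict.
Trained networks look in the newest picture that a camera, given by its name, has taken for a name from the list of things; names that differ only in an ending like _2 or _b are one class to them, and where a whole thing is asked for, a point or a joint stands for the part that bears it (a point fixed in the world has none). Each returns a list of dicts, best first, with "confidence" (0 to 1); they miss things now and then, are a little off and sometimes report something else, mostly with a low value. They report only what shows in the picture. A call takes as long as a camera call. They do not tell look-alikes from the thing itself.
- nets.search_frame(name, camera): "centre" ([column, row] in pixels, amid what is visible of it).
- nets.trace(name, camera): "pixels" (400x640 bool, what is visible of it) and "centre" ([column, row] in pixels, amid what is visible of it).
The state is a dict: "t": time; "joint_pos": joint angles; "joint_velocities": joint speeds; "joint_efforts": joint torques, N m; "position": TCP position; "tool_rot": TCP orientation; "ft_force": force on the tool from outside, world axes, zero at the start; "moment": the same for the moment, N m; "width": opening from 0.0 (shut) to 1.0 (fully open).
Only numpy, scipy, OpenCV 4.12 (cv2) and the standard library are available. Lean on these libraries where they do the work, as an engineer would, in place of code of your own. Each camera call takes 0.05 s, during which the arm holds its last target.

## Working session

There is one attempt and no reset: what is moved stays moved. The work goes in short steps, Python scripts to look and compute and a tool call to move; the robot and the scene stay as the last step left them, time stands still between calls to the robot, and variables do not carry over. Pictures are saved under pics/ and viewed, and the job is handed in when it is done.

Besides the shell and the picture viewer there is one more tool, called after "Call:" as name([rows], argument=value, ...), one row to a line, values as JSON. drive_tool: Moves the arm, as the interface text tells. Its arguments: {"type":"object","properties":{"series":{"type":"array","items":{"type":"array","items":{"type":"array","items":{"type":"number"}}}},"grip_force":{"type":"number"}},"required":["series"]}

```bash
ls; mkdir -p pics
python3 - <<'E'
from workcell import sensors, read_camera, get_calibration
import cv2, numpy as np
print(sensors.state())
for n in ["side","top","wrist"]:
    p,d=read_camera(n); cv2.imwrite(f"pics/{n}0.png",p[:,:,::-1]); np.savez(f"{n}0.npz",p=p,d=d)
    print(n,get_calibration(n))
E
```

```text
pics
{'t': 0.0, 'joint_pos': array([-1.51078414e+00,  2.59334687e-01,  1.53610073e+00, -2.17360068e-05,
        1.34798470e+00, -2.02814893e-01]), 'joint_velocities': array([ 0.00177211,  0.00038309, -0.00056215, -0.00016474, -0.00014773,
       -0.00032322]), 'joint_efforts': array([ 1.43885900e-04, -4.46033478e+01, -2.90576398e+01, -4.45366722e-04,
        1.16411102e-02,  1.52000047e-05]), 'position': array([ 0.14287115, -0.53056845,  0.23047208]), 'tool_rot': array([-3.11269518e+00, -4.11429015e-01, -1.71482296e-04]), 'ft_force': array([ 0.23169923, -0.63765113, -0.43085191]), 'moment': array([-0.06105669,  0.00847107, -0.02762732]), 'width': 0.9970830325364005}
side {'mtx': array([[449.32352936,   0.        , 317.91588546],
       [  0.        , 449.32352936, 201.60323857],
       [  0.        ,   0.        ,   1.        ]]), 'R': array([[-0.7411164 , -0.67109717,  0.01936663],
       [-0.46893919,  0.49679193, -0.73026968],
       [ 0.48046073, -0.55029661, -0.68288442]]), 't': array([0.3917381 , 0.30583604, 0.7625816 ])}
top {'mtx': array([[377.40417047,   0.        , 317.97912812],
       [  0.        , 377.40417047, 199.38764436],
       [  0.        ,   0.        ,   1.        ]]), 'R': array([[ 0.00103741, -0.99988747,  0.0149656 ],
       [-0.98978624, -0.00316014, -0.14252444],
       [ 0.1425557 , -0.01466489, -0.98967814]]), 't': array([-0.00344214,  0.53592193,  0.79477312])}
wrist {'mtx': array([[309.70691629,   0.        , 325.51240657],
       [  0.        , 309.70691629, 196.93085784],
       [  0.        ,   0.        ,   1.        ]]), 'mount': array([[-1.37728603e-03, -9.55019561e-01, -2.96539612e-01,
         7.43479139e-02],
       [ 9.99998653e-01, -1.58022701e-03,  4.44674230e-04,
         4.11518848e-04],
       [-8.93272492e-04, -2.96538600e-01,  9.55020450e-01,
        -1.42992450e-01],
       [ 0.00000000e+00,  0.00000000e+00,  0.00000000e+00,
         1.00000000e+00]])}
```

View pics/top0.png

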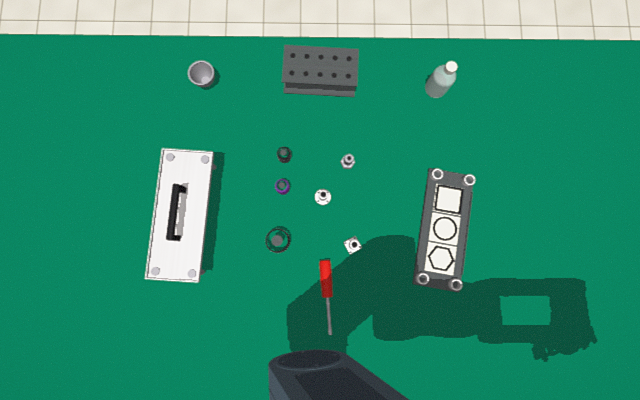

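View pics/side0.png

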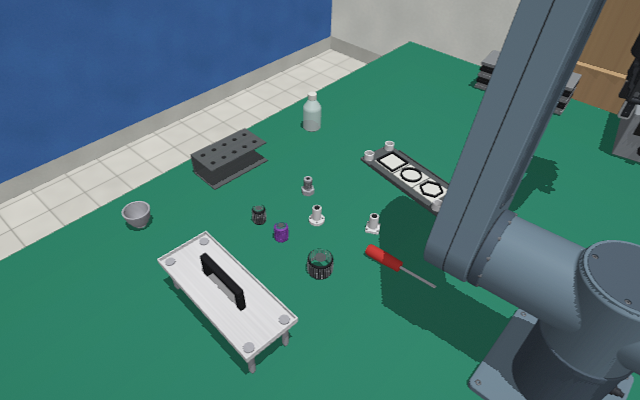

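View pics/wrist0.png

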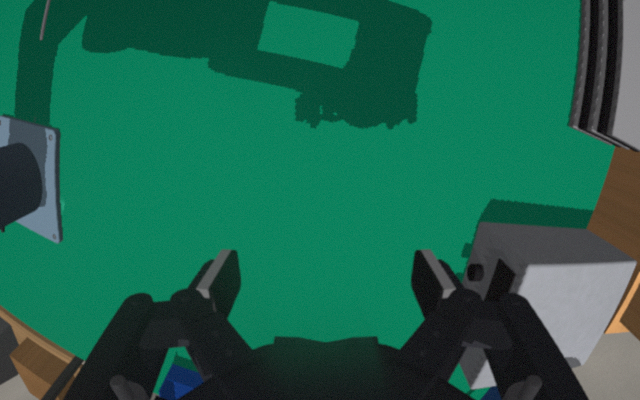

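The top view shows these things:
- Tier at (180,215).
- Tray at (445,230), its nests running square (449,199), round (445,229) and hex (440,259).
- Candidates for the parts: black cap (284,155), purple cap (282,186), large cap (278,239), fittings at (348,161), (322,197) and (353,245).

I'll enlarge these and measure them.

```bash
cat > h.py <<'E'
import numpy as np, cv2
from workcell import sensors, read_camera, get_calibration, nets
from scipy.spatial.transform import Rotation as Ro
def world(cam,d):
    c=get_calibration(cam); K=c["mtx"]
    v,u=np.mgrid[0:400,0:640]
    X=np.stack([(u-K[0,2])/K[0,0]*d,(v-K[1,2])/K[1,1]*d,d],-1)
    return (X-c["t"])@c["R"]   # R^T (X-t)
def proj(cam,P):
    c=get_calibration(cam); q=np.atleast_2d(P)@c["R"].T+c["t"]; q=q@c["mtx"].T
    return q[:,:2]/q[:,2:]
def ray_z(cam,uv,z):
    c=get_calibration(cam); r=np.linalg.inv(c["mtx"])@np.array([uv[0],uv[1],1.]); 
    o=-c["R"].T@c["t"]; r=c["R"].T@r
    return o+r*(z-o[2])/r[2]
E
python3 - <<'E'
from h import *
a=np.load("top0.npz"); p=a["p"];W=world("top",a["d"])
cr=p[140:265,260:380]; cv2.imwrite("pics/crop_parts.png",cv2.resize(cr,None,fx=4.8,fy=4.8,interpolation=cv2.INTER_CUBIC)[:,:,::-1])
cr=p[160:300,405:490]; cv2.imwrite("pics/crop_tray.png",cv2.resize(cr,None,fx=4,fy=4,interpolation=cv2.INTER_CUBIC)[:,:,::-1])
b=np.load("side0.npz"); cr=b["p"][165:285,235:395]; cv2.imwrite("pics/crop_side.png",cv2.resize(cr,None,fx=4.8,fy=4.8,interpolation=cv2.INTER_CUBIC)[:,:,::-1])
print("table z", np.median(W[300:330,100:250,2]))
for n,(u,v) in dict(scap=(284,155),purple=(282,186),lcap=(278,239),f1=(348,161),f2=(322,197),f3=(353,245)).items():
    w=W[v-14:v+15,u-14:u+15].reshape(-1,3); m=w[:,2]>0.012; w=w[m]
    t=w[w[:,2]>w[:,2].max()-0.008]
    print(n,len(w),"zmax",w[:,2].max().round(4),"top c",t.mean(0).round(4),"bbox top",((t.min(0)+t.max(0))/2).round(4),np.ptp(t,axis=0).round(3))
E
```

```text
table z -0.00012399055222478796
scap 134 zmax 0.863 top c [0.4172 0.0099 0.863 ] bbox top [0.4172 0.0099 0.863 ] [0. 0. 0.]
purple 118 zmax 0.863 top c [0.4172 0.0099 0.863 ] bbox top [0.4172 0.0099 0.863 ] [0. 0. 0.]
lcap 221 zmax 0.863 top c [0.4172 0.0099 0.863 ] bbox top [0.4172 0.0099 0.863 ] [0. 0. 0.]
f1 115 zmax 0.0461 top c [ 0.6287 -0.0694  0.0429] bbox top [ 0.6286 -0.0692  0.0426] [0.018 0.018 0.007]
f2 81 zmax 0.863 top c [0.4172 0.0099 0.863 ] bbox top [0.4172 0.0099 0.863 ] [0. 0. 0.]
f3 78 zmax 0.863 top c [0.4172 0.0099 0.863 ] bbox top [0.4172 0.0099 0.863 ] [0. 0. 0.]
```

Run:
```python
from h import *
for n in ["small_cap_mid","hex_fitting_mid","square_flange_mid","round_flange_mid","large_cap_mid","tier_handle","nest_hex","nest_round","nest_square","tray"]:
    try:
        r=nets.search_frame(n,"top"); print(n,[(np.round(x["centre"],1).tolist(),round(x["confidence"],2)) for x in r])
    except Exception as e: print(n,e)
```

```text
small_cap_mid [([285.4, 156.8], 0.7), ([280.0, 185.1], 0.55)]
hex_fitting_mid [([349.3, 161.3], 0.52)]
square_flange_mid [([351.1, 243.0], 0.7)]
round_flange_mid [([320.8, 197.1], 0.63)]
large_cap_mid [([277.9, 241.9], 0.61)]
tier_handle [([177.6, 212.1], 0.8)]
nest_hex [([439.6, 256.4], 0.8), ([320.2, 199.4], 0.37)]
nest_round [([444.8, 232.8], 0.7), ([438.8, 257.5], 0.46)]
nest_square [([447.4, 199.2], 0.89)]
tray [([442.8, 244.5], 0.79)]
```

View pics/crop_parts.png

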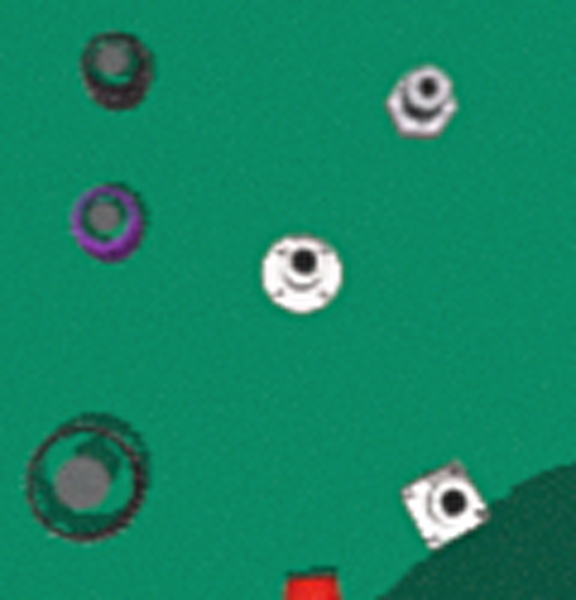

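View pics/crop_tray.png

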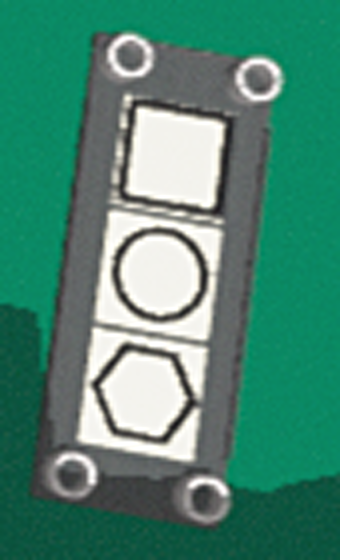

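View pics/crop_side.png

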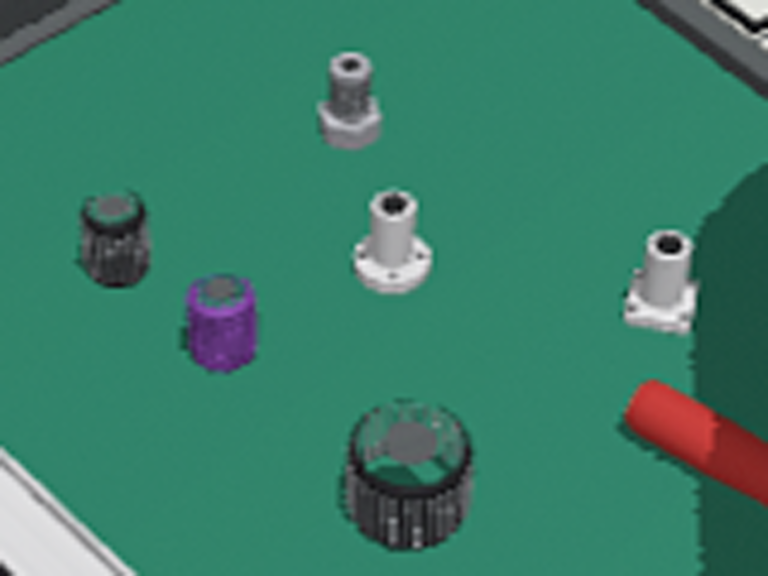

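Run:
```python
from h import *
a=np.load("top0.npz"); p=a["p"];W=world("top",a["d"]); W[a["d"]==0]=np.nan
for n,(u,v) in dict(scap=(284,155),purple=(282,186),lcap=(278,239),f1=(348,161),f2=(322,197),f3=(353,245)).items():
    w=W[v-14:v+15,u-14:u+15].reshape(-1,3); w=w[(w[:,2]>0.012)&(w[:,2]<.07)]
    for lo,hi in((.012,.033),(.033,.05)):
        t=w[(w[:,2]>lo)&(w[:,2]<hi)]
        if len(t): print(n,lo,len(t),"mean",t.mean(0).round(4),"bbox c",((t.min(0)+t.max(0))/2).round(4),np.ptp(t,axis=0).round(3), "z95",np.percentile(t[:,2],90).round(4))
# tray: white pads, cups
d=a["d"]; 
reg=W[150:310,400:495].reshape(-1,3); 
t=reg[(reg[:,2]>0.004)&(reg[:,2]<0.04)]
r=cv2.minAreaRect((t[:,:2]*1000).astype(np.float32)); print("tray rect",r,len(t))
c=reg[(reg[:,2]>0.022)&(reg[:,2]<0.035)]; print("cups n",len(c))
z=(c[:,:2]*1000).astype(np.float32); 
_,l,ce=cv2.kmeans(z,4,None,(3,50,.1),5,0); print(ce,ce.mean(0),np.bincount(l.ravel()))
reg=W[130:300,130:230].reshape(-1,3)
for lo,hi in((.06,.1),(.11,.14)):
    t=reg[(reg[:,2]>lo)&(reg[:,2]<hi)]; print(lo,len(t),np.median(t[:,2]),cv2.minAreaRect((t[:,:2]*1000).astype(np.float32)))
```

```text
scap 0.012 44 mean [0.638  0.0772 0.0225] bbox c [0.6415 0.0771 0.0225] [0.03  0.031 0.021] z95 0.0316
scap 0.033 84 mean [0.6403 0.0763 0.0383] bbox c [0.6413 0.0777 0.0381] [0.027 0.029 0.01 ] z95 0.0409
purple 0.012 35 mean [0.5613 0.0785 0.0238] bbox c [0.5669 0.0792 0.0225] [0.03  0.029 0.021] z95 0.0313
purple 0.033 82 mean [0.5677 0.0801 0.0385] bbox c [0.568  0.081  0.0381] [0.028 0.029 0.009] z95 0.041
lcap 0.012 18 mean [0.4369 0.0799 0.0252] bbox c [0.445  0.0876 0.023 ] [0.048 0.052 0.02 ] z95 0.0322
lcap 0.033 191 mean [0.4461 0.0868 0.0387] bbox c [0.4457 0.0879 0.0386] [0.05  0.05  0.011] z95 0.0412
f1 0.012 41 mean [ 0.6223 -0.0671  0.0174] bbox c [ 0.627  -0.0697  0.0209] [0.023 0.028 0.018] z95 0.0262
f1 0.033 74 mean [ 0.6277 -0.0693  0.042 ] bbox c [ 0.6284 -0.0692  0.0397] [0.019 0.018 0.013] z95 0.0449
f2 0.012 13 mean [ 0.5397 -0.0102  0.0245] bbox c [ 0.5409 -0.0114  0.0243] [0.007 0.018 0.017] z95 0.032
f2 0.033 66 mean [ 0.5469 -0.0116  0.0412] bbox c [ 0.547  -0.0112  0.0399] [0.019 0.018 0.01 ] z95 0.0432
f3 0.012 10 mean [ 0.4355 -0.0724  0.0227] bbox c [ 0.4363 -0.0742  0.0232] [0.018 0.01  0.019] z95 0.0314
f3 0.033 66 mean [ 0.4373 -0.0787  0.0413] bbox c [ 0.4381 -0.0783  0.0391] [0.017 0.017 0.01 ] z95 0.0432
tray rect ((483.6923828125, -279.345703125), (129.40647888183594, 285.702392578125), 80.29784393310547) 5485
cups n 179
[[ 364.46375 -230.20818]
 [ 584.37317 -345.53943]
 [ 597.57294 -272.94684]
 [ 351.8203  -303.15533]] [ 474.55756 -287.96246] [49 39 40 51]
0.06 6453 0.0801673919028736 ((498.866943359375, 284.2376708984375), (107.81913757324219, 270.3116455078125), 86.3841323852539)
0.11 506 0.12906734438189854 ((498.4798583984375, 283.5809631347656), (14.398458480834961, 111.41405487060547), 86.0529556274414)
```

The crops confirm which part is which:
- **Small cap:** (284,155), the black one. The purple one at (282,186) is the look-alike to leave alone, and (278,239) is the 52 mm large cap.
- **Square flange:** (353,245), with a square base. (322,197) has a round base and stays.
- **Hex fitting:** (348,161).

The measured heights are 40, 42–44 and 130 mm for the bar top, and the cups are 237 x 74 mm apart, so everything fits the given sizes. Next I'll check the tray model by overlay and compute the first move.

```bash
cat >> h.py <<'E'
TR=np.array([0.4746,-0.2880]); TY=np.deg2rad(-10.4); TX=np.array([np.cos(TY),np.sin(TY)])
def go(x,y,z,yaw):
    "shift in tool axes and turn for world TCP target, tool x at yaw (rad)"
    s=sensors.state(); R=Ro.from_rotvec(s["tool_rot"]).as_matrix()
    sh=R.T@(np.array([x,y,z])-s["position"]); cur=np.arctan2(R[1,0],R[0,0])
    dt=-((yaw-cur+np.pi)%(2*np.pi)-np.pi)
    print("t",round(s["t"],2),"pos",s["position"].round(4),"yaw",cur.round(3),"tilt",np.degrees(np.arccos(-R[2,2])).round(2),"F",s["ft_force"].round(1),"w",round(s["width"],3),"q6",s["joint_pos"][5].round(2)," -> shift",sh.round(4),"turn",dt.round(3))
E
python3 - <<'E'
from h import *
a=np.load("top0.npz"); im=a["p"][:,:,::-1].copy(); im=cv2.resize(im[150:310,400:500],None,fx=5,fy=5)
Rz=np.array([[np.cos(TY),-np.sin(TY)],[np.sin(TY),np.cos(TY)]])
def pt(l,z):
    l=np.atleast_2d(l); w=np.c_[l@Rz.T+TR,np.full(len(l),z)]; return (proj("top",w)-[400,150]+.5)*5
th=np.linspace(0,2*np.pi,60)
for cx in(-119,119):
  for cy in(-37,37): cv2.polylines(im,[pt(np.c_[cx+12.5*np.cos(th),cy+12.5*np.sin(th)]/1000,.026).astype(int)],True,(0,0,255),1)
cv2.polylines(im,[pt(np.c_[23*np.cos(th),23*np.sin(th)]/1000,.016).astype(int)],True,(0,0,255),1)
for c in(-68,0,68): cv2.polylines(im,[pt(np.array([[c-32,-32],[c+32,-32],[c+32,32],[c-32,32]])/1000,.01).astype(int)],True,(255,0,0),1)
cv2.imwrite("pics/ov.png",im[:600])
for n,c in(("hex",-.068),("round",0),("sq",.068)): print(n,TR+c*TX)
go(0.438,-0.0785,0.15,-0.18)
E
```

```text
hex [ 0.40771714 -0.2757247 ]
round [ 0.4746 -0.288 ]
sq [ 0.54148286 -0.3002753 ]
t 0.65 pos [ 0.1429 -0.5311  0.2313] yaw 0.263 tilt 0.0 F [ 0.2 -0.4  0.4] w 1.001 q6 -0.2  -> shift [ 0.4026 -0.3604  0.0813] turn 0.443
```

View pics/ov.png

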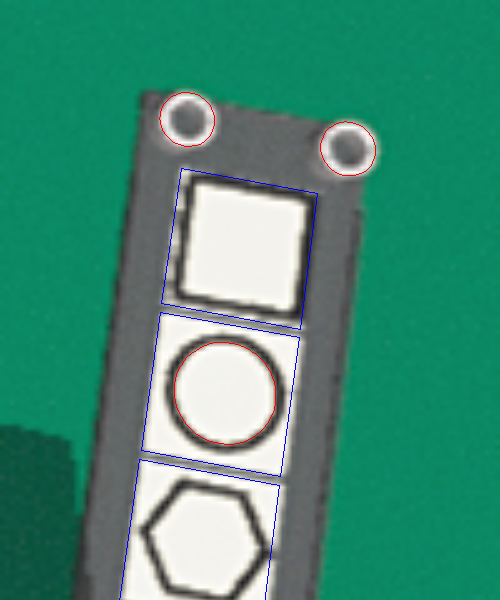

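The tray model overlays well on the cups, pads and round rim. Now I'll move above the square flange.

Call:
drive_tool([
  [[0.2,0.05,-0.045,0.01,0.15],[0.2,0.1,-0.09,0.02,0.3],[0.2,0.15,-0.134,0.03,0.443],[0.2,0.2,-0.179,0.04,0.443],[0.2,0.24,-0.215,0.05,0.443],[0.2,0.28,-0.25,0.06,0.443],[0.2,0.32,-0.286,0.07,0.443],[0.2,0.36,-0.322,0.08,0.443],[0.2,0.403,-0.36,0.081,0.443],[0.2,0.403,-0.36,0.081,0.443],[0.2,0.403,-0.36,0.081,0.443],[0.2,0.403,-0.36,0.081,0.443]],
], grip_force=30)

```text
t: 2.15
position: [0.4381, -0.08, 0.1504]
tool_rot: [3.128, -0.286, 0.0]
ft_force: [0.4, 0.6, -0.8]
width: 0.599
```

```bash
cat >> h.py <<'E'
def wproj(P,s):
    c=get_calibration("wrist"); M=c["mount"]; R=Ro.from_rotvec(s["tool_rot"]).as_matrix()
    P=np.atleast_2d(P); tl=(P-s["position"])@R; q=(tl-M[:3,3])@M[:3,:3]
    r=np.hypot(q[:,0],q[:,1]); th=np.arctan2(r,q[:,2]); f=c["mtx"][0,0]
    return np.c_[c["mtx"][0,2]+f*th*q[:,0]/r, c["mtx"][1,2]+f*th*q[:,1]/r]
def wpic(name,pts=[]):
    s=sensors.state(); p,d=read_camera("wrist"); im=p[:,:,::-1].copy()
    for x in pts:
        u=wproj(x,s)[0]; print("proj",np.round(x,3),u.round(1))
        if abs(u).max()<2000: cv2.drawMarker(im,(int(u[0]),int(u[1])),(0,0,255),0,8,1)
    cv2.imwrite(f"pics/{name}.png",im)
E
python3 - <<'E'
from h import *
go(0.438,-0.0785,0.015,-0.18)
wpic("w1",[[0.438,-0.0785,0.042],[0.438,-0.0785,0]])
E
```

```text
t 2.15 pos [ 0.4381 -0.08    0.1504] yaw -0.182 tilt 0.02 F [ 0.4  0.6 -0.8] w 0.599 q6 1.32  -> shift [-0.0004 -0.0015  0.1354] turn -0.002
proj [ 0.438 -0.078  0.042] [322.5 193.7]
proj [ 0.438 -0.078  0.   ] [322.9 181.4]
```

View pics/w1.png

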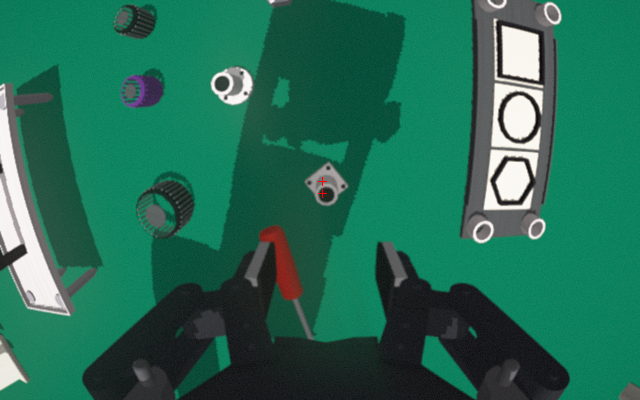

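The flange hub is at (326,194), within about 1.5 mm of the prediction, and the fingers straddle it. I'll descend and grip.

Call:
drive_tool([
  [[0.2,0,-0.001,0.04,0],[0.2,0,-0.001,0.08,0],[0.2,0,-0.001,0.11,0],[0.2,0,-0.001,0.135,0],[0.2,0,-0.001,0.135,0],[0.2,0,-0.001,0.135,0],[-1,0,-0.001,0.135,0],[-1,0,-0.001,0.135,0],[-1,0,-0.001,0.135,0],[-1,0,-0.001,0.135,0],[-1,0,-0.001,0.135,0],[-1,0,-0.001,0.135,0]],
])

```text
t: 3.7
position: [0.439, -0.0795, 0.0165]
tool_rot: [3.127, -0.286, 0.003]
ft_force: [-2.1, -0.3, 5.9]
width: 0.225
```

Run:
```python
from h import *
go(0.438,-0.0785,0.12,-0.18)
```

```text
t 3.7 pos [ 0.439  -0.0795  0.0165] yaw -0.182 tilt 0.14 F [-2.1 -0.3  5.9] w 0.225 q6 1.32  -> shift [-0.001  -0.0007 -0.1035] turn -0.002
```

Call:
drive_tool([
  [[-1,0,0,-0.03,0],[-1,0,0,-0.06,0],[-1,0.015,0.02,-0.085,0],[-1,0.035,0.05,-0.09,0],[-1,0.056,0.08,-0.09,0],[-1,0.077,0.11,-0.09,0],[-1,0.1,0.14,-0.09,0],[-1,0.12,0.17,-0.09,0],[-1,0.135,0.19,-0.09,0],[-1,0.141,0.1985,-0.09,0],[-1,0.141,0.1985,-0.09,0],[-1,0.141,0.1985,-0.09,0]],
])

```text
t: 5.2
position: [0.5411, -0.2989, 0.107]
tool_rot: [3.128, -0.285, 0.002]
ft_force: [0.1, -0.0, -0.5]
width: 0.221
```

Run:
```python
from h import *
go(0.5415,-0.3003,0.028,-0.1815)
wpic("w2",[[0.5415,-.3003,.01]])
```

```text
t 5.2 pos [ 0.5411 -0.2989  0.107 ] yaw -0.182 tilt 0.08 F [ 0.1 -0.  -0.5] w 0.221 q6 1.07  -> shift [0.0006 0.0012 0.079 ] turn -0.0
proj [ 0.542 -0.3    0.01 ] [325.7 196.6]
```

View pics/w2.png

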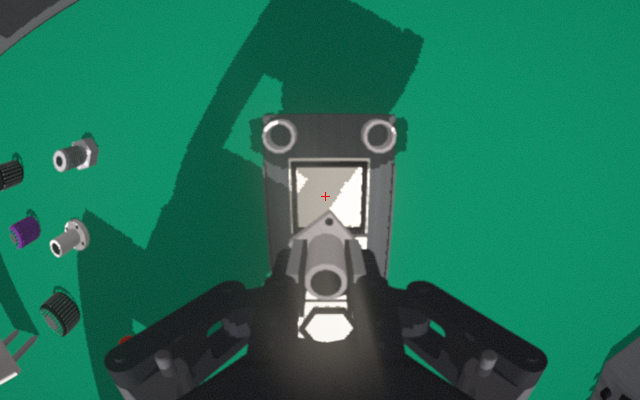

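Square flange is held upright over the square pocket, whose centre is near (329,197) against a predicted (326,197). Lowering and releasing.

Call:
drive_tool([
  [[-1,0.001,0.001,0.03,0],[-1,0.001,0.001,0.055,0],[-1,0.001,0.001,0.07,0],[-1,0.001,0.001,0.078,0],[-1,0.001,0.001,0.079,0],[-1,0.001,0.001,0.079,0],[0.2,0.001,0.001,0.079,0],[0.2,0.001,0.001,0.079,0],[0.2,0.001,0.001,0.079,0],[0.2,0.001,0.001,0.04,0],[0.2,0.001,0.001,0.0,0],[0.2,0.001,0.001,-0.04,0]],
])

```text
t: 6.75
position: [0.5418, -0.3, 0.1483]
tool_rot: [3.128, -0.285, 0.002]
ft_force: [0.1, -0.8, -0.5]
width: 0.599
```

Run:
```python
from h import *
go(0.6283,-0.0692,0.15,-0.1815)
wpic("w3",[[0.5415,-.3003,.052]])
```

```text
t 6.75 pos [ 0.5418 -0.3     0.1483] yaw -0.181 tilt 0.08 F [ 0.1 -0.8 -0.5] w 0.599 q6 1.07  -> shift [ 0.0435 -0.2426 -0.0018] turn 0.0
proj [ 0.542 -0.3    0.052] [324.5 197.9]
```

View pics/w3.png

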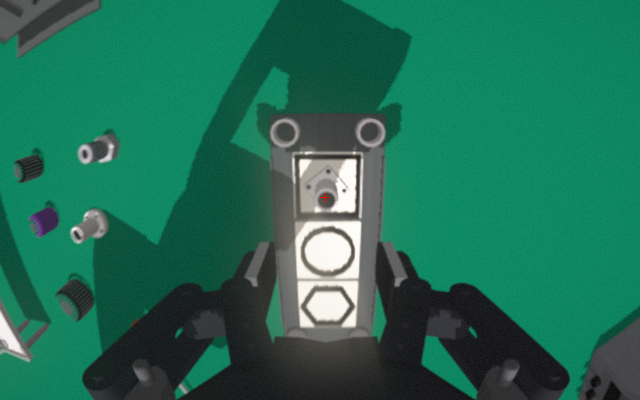

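The flange stands in the square pocket at (326,195). Next is the hex fitting.

Call:
drive_tool([
  [[0.2,0.008,-0.045,0,0],[0.2,0.018,-0.1,0,0],[0.2,0.028,-0.155,0,0],[0.2,0.038,-0.21,0,0],[0.2,0.0435,-0.2425,0,0],[0.2,0.0435,-0.2425,0,0],[0.2,0.0435,-0.2425,0,0],[0.2,0.0435,-0.2425,0.02,0],[0.2,0.0435,-0.2425,0.04,0],[0.2,0.0435,-0.2425,0.05,0],[0.2,0.0435,-0.2425,0.05,0]],
])

```text
t: 8.18
position: [0.6305, -0.0724, 0.1031]
tool_rot: [3.123, -0.286, 0.012]
ft_force: [0.2, -0.2, 1.5]
width: 0.598
```

Run:
```python
from h import *
go(0.6283,-0.0692,0.019,-0.1815)
wpic("w4",[[0.6283,-.0692,.044]])
```

```text
t 8.18 pos [ 0.6305 -0.0724  0.1031] yaw -0.183 tilt 0.54 F [ 0.2 -0.2  1.5] w 0.598 q6 1.47  -> shift [-0.0035 -0.0032  0.084 ] turn -0.001
proj [ 0.628 -0.069  0.044] [319.7 217.8]
```

View pics/w4.png

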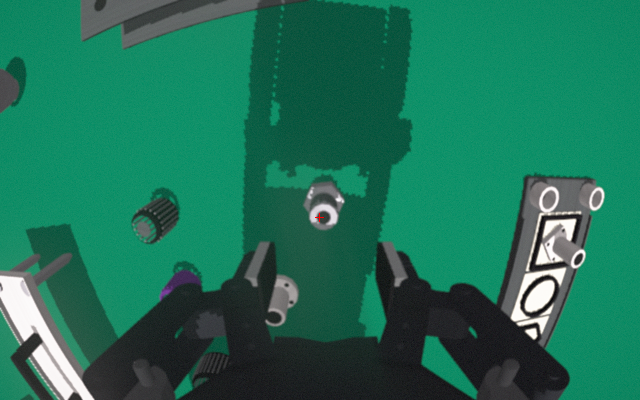

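Hex stem top is at (324,215), within 2 mm of prediction, and the round flange is well clear of the fingers. Descend and grip.

Call:
drive_tool([
  [[0.2,-0.003,-0.002,0.03,0],[0.2,-0.003,-0.002,0.06,0],[0.2,-0.003,-0.002,0.08,0],[0.2,-0.003,-0.002,0.084,0],[0.2,-0.003,-0.002,0.084,0],[-1,-0.003,-0.002,0.084,0],[-1,-0.003,-0.002,0.084,0],[-1,-0.003,-0.002,0.084,0],[-1,-0.003,-0.002,0.084,0],[-1,-0.003,-0.002,0.084,0],[-1,-0.003,-0.002,0.06,0],[-1,-0.003,-0.002,0.03,0]],
], grip_force=40)

```text
t: 9.72
position: [0.6277, -0.0697, 0.0733]
tool_rot: [3.123, -0.285, 0.01]
ft_force: [-0.1, -0.5, -1.3]
width: 0.216
```

Run:
```python
from h import *
go(0.4077,-0.2757,0.12,-0.1815)
wpic("w5")
```

```text
t 9.72 pos [ 0.6277 -0.0697  0.0733] yaw -0.182 tilt 0.47 F [-0.1 -0.5 -1.3] w 0.216 q6 1.47  -> shift [-0.1787  0.2427 -0.0467] turn -0.001
```

View pics/w5.png

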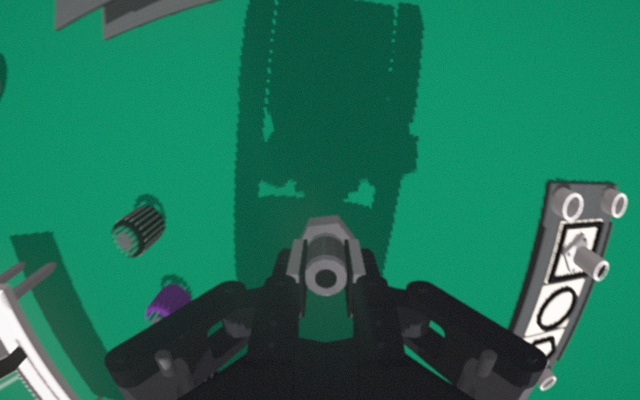

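Hex fitting is held upright at (325,265). Moving it to the hex nest.

Call:
drive_tool([
  [[-1,0,0,-0.03,0],[-1,-0.015,0.02,-0.047,0],[-1,-0.04,0.055,-0.047,0],[-1,-0.065,0.09,-0.047,0],[-1,-0.09,0.122,-0.047,0],[-1,-0.115,0.156,-0.047,0],[-1,-0.14,0.19,-0.047,0],[-1,-0.16,0.218,-0.047,0],[-1,-0.174,0.236,-0.047,0],[-1,-0.1785,0.2425,-0.047,0],[-1,-0.1785,0.2425,-0.047,0],[-1,-0.1785,0.2425,-0.047,0]],
])

```text
t: 11.28
position: [0.4111, -0.2756, 0.1241]
tool_rot: [3.122, -0.284, 0.022]
ft_force: [0.5, -0.5, -1.6]
width: 0.217
```

Run:
```python
from h import *
go(0.4077,-0.2757,0.0305,-0.1815)
wpic("w6",[[0.4077,-.2757,.01]])
```

```text
t 11.28 pos [ 0.4111 -0.2756  0.1241] yaw -0.181 tilt 0.89 F [ 0.5 -0.5 -1.6] w 0.217 q6 0.93  -> shift [-0.0046  0.0002  0.0935] turn 0.0
proj [ 0.408 -0.276  0.01 ] [324.4 196.8]
```

View pics/w6.png

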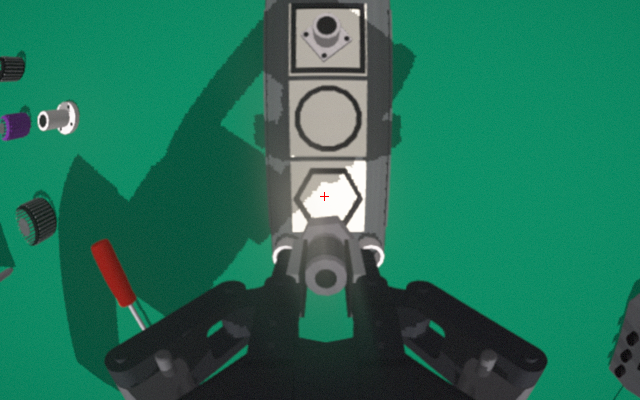

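Hex pocket centre is near (328,197), matching the prediction. Lowering and releasing.

Call:
drive_tool([
  [[-1,-0.0045,0,0.03,0],[-1,-0.0045,0,0.06,0],[-1,-0.0045,0,0.08,0],[-1,-0.0045,0,0.09,0],[-1,-0.0045,0,0.0935,0],[-1,-0.0045,0,0.0935,0],[0.2,-0.0045,0,0.0935,0],[0.2,-0.0045,0,0.0935,0],[0.2,-0.0045,0,0.0935,0],[0.2,-0.0045,0,0.06,0],[0.2,-0.0045,0,0.03,0],[0.2,-0.0045,0,-0.02,0]],
])

```text
t: 12.82
position: [0.4055, -0.2737, 0.1439]
tool_rot: [3.124, -0.284, 0.018]
ft_force: [0.5, -0.3, -0.0]
width: 0.603
```

Run:
```python
from h import *
go(0.641,0.077,0.15,-0.1815)
wpic("w7",[[0.4077,-.2757,.054]])
```

```text
t 12.82 pos [ 0.4055 -0.2737  0.1439] yaw -0.181 tilt 0.7 F [ 0.5 -0.3 -0. ] w 0.603 q6 0.92  -> shift [ 0.1685 -0.3874 -0.0053] turn 0.0
proj [ 0.408 -0.276  0.054] [325.8 198.1]
```

View pics/w7.png

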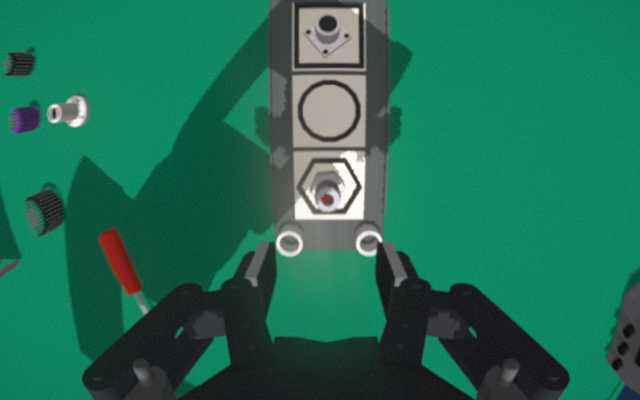

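The hex fitting stands in the hex pocket, stem top at (327,195). Next is the black small cap.

Call:
drive_tool([
  [[0.2,0.02,-0.045,-0.005,0],[0.2,0.04,-0.092,-0.005,0],[0.2,0.062,-0.143,-0.005,0],[0.2,0.084,-0.194,-0.005,0],[0.2,0.106,-0.245,-0.005,0],[0.2,0.128,-0.295,-0.005,0],[0.2,0.15,-0.345,-0.005,0],[0.2,0.1685,-0.3875,-0.005,0],[0.2,0.1685,-0.3875,0,0],[0.2,0.1685,-0.3875,0.02,0],[0.2,0.1685,-0.3875,0.04,0],[0.2,0.1685,-0.3875,0.04,0]],
])

```text
t: 14.38
position: [0.6427, 0.0726, 0.1086]
tool_rot: [3.116, -0.284, 0.024]
ft_force: [-0.2, 0.4, 0.1]
width: 0.597
```

Run:
```python
from h import *
go(0.641,0.077,0.011,-0.1815)
wpic("w8",[[0.641,0.077,.04]])
```

```text
t 14.38 pos [0.6427 0.0726 0.1086] yaw -0.182 tilt 1.17 F [-0.2  0.4  0.1] w 0.597 q6 1.71  -> shift [-0.0041 -0.0051  0.0975] turn -0.0
proj [0.641 0.077 0.04 ] [317.5 213.6]
```

View pics/w8.png

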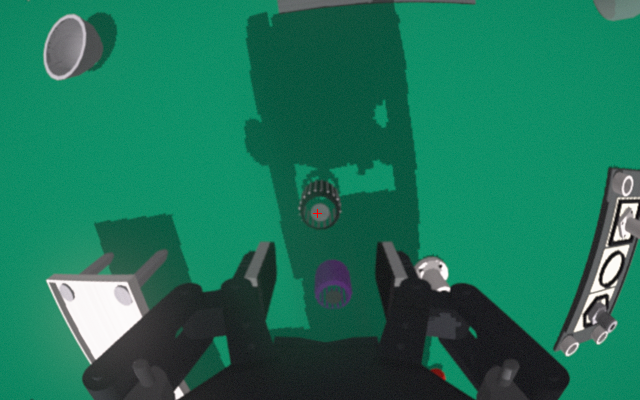

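The black cap's top is at (320,211), on target. The purple one at (332,285) lies outside the fingers' travel, so I can descend and grip.

Call:
drive_tool([
  [[0.2,-0.004,-0.004,0.03,0],[0.2,-0.004,-0.004,0.06,0],[0.2,-0.004,-0.004,0.085,0],[0.2,-0.004,-0.004,0.0975,0],[0.2,-0.004,-0.004,0.0975,0],[0.2,-0.004,-0.004,0.0975,0],[-1,-0.004,-0.004,0.0975,0],[-1,-0.004,-0.004,0.0975,0],[-1,-0.004,-0.004,0.0975,0],[-1,-0.004,-0.004,0.0975,0],[-1,-0.004,-0.004,0.0975,0],[-1,-0.004,-0.004,0.0975,0]],
], grip_force=30)

```text
t: 15.92
position: [0.6431, 0.076, 0.0139]
tool_rot: [3.116, -0.284, 0.032]
ft_force: [-1.4, 0.5, 6.8]
width: 0.342
```

Run:
```python
from h import *
go(0.4746,-0.288,0.14,-0.1815)
```

```text
t 15.93 pos [0.6431 0.076  0.0139] yaw -0.181 tilt 1.38 F [-1.4  0.5  6.8] w 0.342 q6 1.71  -> shift [-0.0973  0.3898 -0.1241] turn 0.0
```

Call:
drive_tool([
  [[-1,0,0,-0.04,0],[-1,0,0,-0.08,0],[-1,-0.01,0.04,-0.11,0],[-1,-0.022,0.09,-0.124,0],[-1,-0.035,0.14,-0.124,0],[-1,-0.047,0.19,-0.124,0],[-1,-0.06,0.24,-0.124,0],[-1,-0.072,0.29,-0.124,0],[-1,-0.084,0.335,-0.124,0],[-1,-0.093,0.37,-0.124,0],[-1,-0.0973,0.39,-0.124,0],[-1,-0.0973,0.39,-0.124,0]],
])

```text
t: 17.42
position: [0.4743, -0.289, 0.14]
tool_rot: [3.116, -0.287, 0.032]
ft_force: [-0.1, 0.3, -0.9]
width: 0.34
```

Call:
drive_tool([
  [[-1,0,0,0,0],[-1,0,0,0,0]],
])

```text
t: 17.68
position: [0.4748, -0.2879, 0.1399]
tool_rot: [3.116, -0.285, 0.032]
ft_force: [0.3, -0.0, -1.0]
width: 0.339
```

Run:
```python
from h import *
go(0.4746,-0.288,0.025,-0.1815)
wpic("w9",[[0.4746,-.288,.01]])
```

```text
t 17.68 pos [ 0.4748 -0.2879  0.1399] yaw -0.182 tilt 1.37 F [ 0.3 -0.  -1. ] w 0.339 q6 1.0  -> shift [-0.0027 -0.001   0.1149] turn -0.001
proj [ 0.475 -0.288  0.01 ] [323.  189.7]
```

View pics/w9.png

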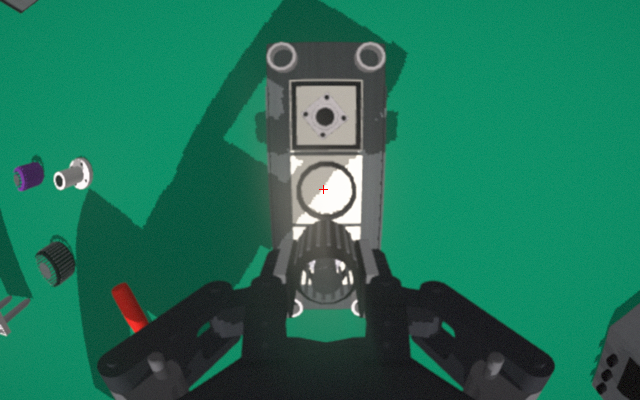

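Round pocket centre is at (327,189) against a predicted (323,190), and the cap is held upright. Lowering and releasing.

Call:
drive_tool([
  [[-1,-0.003,0,0.04,0],[-1,-0.003,0,0.075,0],[-1,-0.003,0,0.1,0],[-1,-0.003,0,0.112,0],[-1,-0.003,0,0.115,0],[-1,-0.003,0,0.115,0],[0.2,-0.003,0,0.115,0],[0.2,-0.003,0,0.115,0],[0.2,-0.003,0,0.115,0],[0.2,-0.003,0,0.08,0],[0.2,-0.003,0,0.03,0],[0.2,-0.003,0,-0.02,0]],
])

```text
t: 19.23
position: [0.4711, -0.2869, 0.1612]
tool_rot: [3.116, -0.285, 0.032]
ft_force: [0.8, -1.0, -0.0]
width: 0.601
```

Call:
drive_tool([
  [[0.2,0,0,-0.03,0],[0.2,0,0,-0.05,0],[0.2,0,0,-0.05,0]],
])

```text
t: 19.6
position: [0.4709, -0.2869, 0.213]
tool_rot: [3.114, -0.284, 0.037]
ft_force: [-0.3, 0.1, -0.4]
width: 0.598
```

Run:
```python
from h import *
go(0.4985,0.2836,0.2,-0.066)
wpic("w10",[[0.4746,-.288,.05]])
```

```text
t 19.6 pos [ 0.4709 -0.2869  0.213 ] yaw -0.182 tilt 1.58 F [-0.3  0.1 -0.4] w 0.598 q6 1.0  -> shift [-0.0764 -0.5662  0.0042] turn -0.116
proj [ 0.475 -0.288  0.05 ] [322.8 178.1]
```

View pics/w10.png

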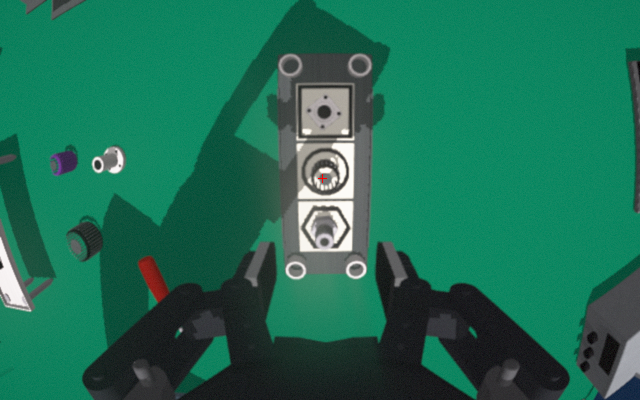

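All three parts stand in their own nests: square (325,111), cap (326,175), hex (325,232). Now to the tier handle.

Call:
drive_tool([
  [[0.2,-0.005,-0.04,0,-0.03],[0.2,-0.012,-0.09,0,-0.06],[0.2,-0.02,-0.15,0,-0.116],[0.2,-0.028,-0.21,0,-0.116],[0.2,-0.036,-0.27,0,-0.116],[0.2,-0.044,-0.33,0,-0.116],[0.2,-0.052,-0.39,0,-0.116],[0.2,-0.06,-0.45,0,-0.116],[0.2,-0.068,-0.51,0.004,-0.116],[0.2,-0.0764,-0.55,0.004,-0.116],[0.2,-0.0764,-0.566,0.004,-0.116],[0.2,-0.0764,-0.566,0.004,-0.116]],
])

```text
t: 21.15
position: [0.4975, 0.2842, 0.1984]
tool_rot: [3.125, -0.101, 0.029]
ft_force: [-0.0, -0.5, -0.3]
width: 0.602
```

Call:
drive_tool([
  [[0.2,0,0,0,0],[0.2,0,0,0,0],[0.2,0,0,0,0]],
])

```text
t: 21.52
position: [0.4978, 0.2832, 0.1986]
tool_rot: [3.125, -0.104, 0.03]
ft_force: [0.1, 0.2, 0.1]
width: 0.597
```

Run:
```python
from h import *
go(0.4985,0.2836,0.104,-0.066)
print(Ro.from_rotvec(sensors.state()["tool_rot"]).as_matrix().round(3))
a=-0.066; ux=np.array([np.cos(a),np.sin(a),0])
H=np.array([.4985,.2836,.130])
wpic("w11",[H,H+.056*ux,H-.056*ux])
p,d=read_camera("top"); cv2.imwrite("pics/top1.png",p[:,:,::-1])
W=world("top",d); W[d==0]=np.nan
for n,c in(("hex",(.4077,-.2757)),("cap",(.4746,-.288)),("sq",(.5415,-.3003))):
    m=(np.hypot(W[...,0]-c[0],W[...,1]-c[1])<.025)&(W[...,2]>.035)&(W[...,2]<.08); w=W[m]; print(n,m.sum(),w.mean(0).round(4),np.percentile(w[:,2],90).round(4))
reg=W[130:300,130:230].reshape(-1,3); t=reg[(reg[:,2]>.06)&(reg[:,2]<.1)]; print(cv2.minAreaRect((t[:,:2]*1000).astype(np.float32)))
```

```text
t 21.52 pos [0.4978 0.2832 0.1986] yaw -0.066 tilt 1.39 F [0.1 0.2 0.1] w 0.597 q6 1.98  -> shift [-0.0011 -0.0019  0.0946] turn -0.0
[[ 0.998 -0.066  0.018]
 [-0.066 -0.998 -0.016]
 [ 0.019  0.015 -1.   ]]
proj [0.498 0.284 0.13 ] [322.2 209.6]
proj [0.554 0.28  0.13 ] [321.9 131.7]
proj [0.443 0.287 0.13 ] [322.6 276.4]
hex 95 [ 0.4078 -0.2723  0.0503] 0.0543
cap 115 [ 0.4736 -0.2842  0.046 ] 0.0497
sq 82 [ 0.5403 -0.2967  0.049 ] 0.0527
((498.748291015625, 284.51141357421875), (107.53923034667969, 270.01007080078125), 86.10185241699219)
```

View pics/w11.png

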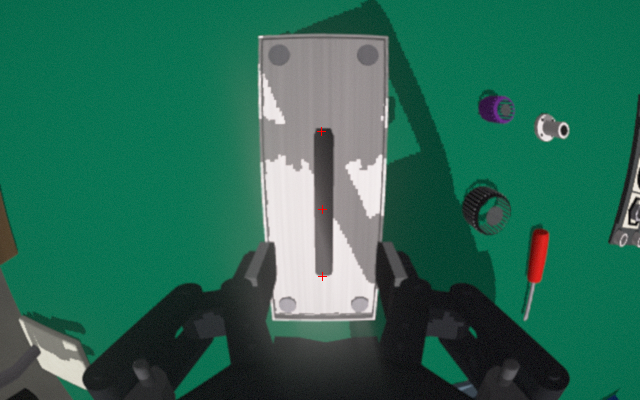

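View pics/top1.png

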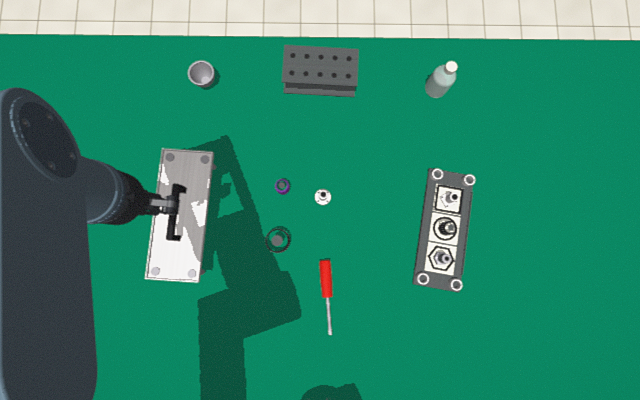

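The parts check out: tops at 54.3, 49.7 and 52.7 mm, against 54, 50 and 52 expected. The handle bar runs from (324,129) to (324,276), centred on the predicted point. I'll descend and grip it.

Call:
drive_tool([
  [[0.2,-0.001,-0.001,0.03,0],[0.2,-0.001,-0.001,0.06,0],[0.2,-0.001,-0.001,0.085,0],[0.2,-0.001,-0.001,0.0945,0],[0.2,-0.001,-0.001,0.0945,0],[0.2,-0.001,-0.001,0.0945,0],[-1,-0.001,-0.001,0.0945,0],[-1,-0.001,-0.001,0.0945,0],[-1,-0.001,-0.001,0.0945,0],[-1,-0.001,-0.001,0.0945,0],[-1,-0.001,-0.001,0.0945,0],[-1,-0.001,-0.001,0.0945,0]],
], grip_force=100)

```text
t: 23.12
position: [0.4989, 0.2834, 0.105]
tool_rot: [3.125, -0.103, 0.032]
ft_force: [-1.8, 0.6, 6.4]
width: 0.147
```

Run:
```python
from h import *
go(0.4985,0.2836,0.204,-0.066)
wpic("w12")
```

```text
t 23.12 pos [0.4989 0.2834 0.105 ] yaw -0.066 tilt 1.42 F [-1.8  0.6  6.4] w 0.147 q6 1.98  -> shift [ 0.0016  0.0012 -0.099 ] turn 0.0
```

View pics/w12.png

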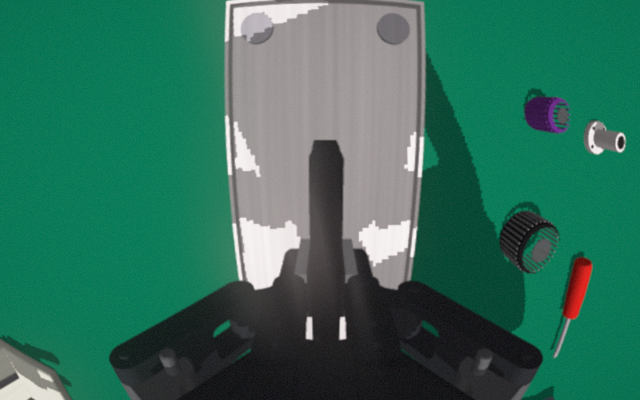

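The bar is gripped (about 13 mm). I'll lift slowly.

Call:
drive_tool([
  [[-1,0,0,-0.005,0],[-1,0,0,-0.015,0],[-1,0,0,-0.03,0],[-1,0,0,-0.045,0],[-1,0,0,-0.06,0],[-1,0,0,-0.075,0],[-1,0,0,-0.09,0],[-1,0,0,-0.1,0],[-1,0,0,-0.11,0],[-1,0,0,-0.115,0],[-1,0,0,-0.115,0],[-1,0,0,-0.115,0]],
])

```text
t: 24.68
position: [0.4964, 0.285, 0.2194]
tool_rot: [3.125, -0.103, 0.03]
ft_force: [-0.3, -0.0, -4.4]
width: 0.143
```

```bash
cat >> h.py <<'E'
def tier(tag):
    "tier pose from side+top depth: deck plane fit"
    p,d=read_camera("top"); cv2.imwrite(f"pics/{tag}_top.png",p[:,:,::-1]); W=world("top",d); W[d==0]=np.nan
    return p,W
E
python3 - <<'E'
from h import *
go(0.4746,-0.288,0.22,-0.1815)
p,W=tier("lift")
reg=W.reshape(-1,3); s=sensors.state()
q=reg[(np.hypot(reg[:,0]-s["position"][0],reg[:,1]-s["position"][1])<.16)&(abs(reg[:,2]-(s["position"][2]-.024))<.02)]
A=np.c_[q[:,:2]-s["position"][:2],np.ones(len(q))]; c=np.linalg.lstsq(A,q[:,2],rcond=None)[0]; 
for _ in range(5):
    r=abs(A@c-q[:,2]); k=r<.004; c=np.linalg.lstsq(A[k],q[k,2],rcond=None)[0]
print(len(q),k.sum(),"deck z,slopes",c)
p,d=read_camera("side"); cv2.imwrite("pics/lift_side.png",p[:,:,::-1])
E
```

```text
t 24.68 pos [0.4964 0.285  0.2194] yaw -0.066 tilt 1.39 F [-0.3 -0.  -4.4] w 0.143 q6 1.98  -> shift [0.0158 0.5732 0.0078] turn 0.116
8114 7267 deck z,slopes [-0.00150196 -0.00300928  0.19435643]
```

View pics/lift_side.png

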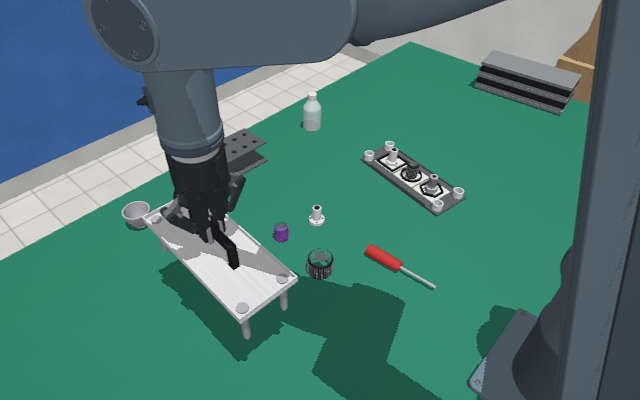

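The tier hangs level (deck slopes under 0.2°) and the grip is firm. Carrying it over in gentle steps.

Call:
drive_tool([
  [[-1,0,0.008,0,0.01],[-1,0.001,0.025,0,0.02],[-1,0.002,0.055,0,0.03],[-1,0.003,0.09,0,0.04],[-1,0.004,0.128,0,0.05],[-1,0.005,0.168,0,0.06],[-1,0.006,0.205,0,0.06],[-1,0.007,0.24,0,0.06],[-1,0.008,0.265,0,0.06],[-1,0.008,0.28,0,0.06],[-1,0.008,0.286,0,0.06],[-1,0.008,0.286,0,0.06]],
])

```text
t: 26.28
position: [0.4854, -0.0008, 0.2236]
tool_rot: [3.121, -0.197, 0.031]
ft_force: [0.1, -0.4, -4.7]
width: 0.144
```

Run:
```python
from h import *
go(0.4746,-0.288,0.22,-0.1815)
```

```text
t 26.27 pos [ 0.4854 -0.0008  0.2236] yaw -0.126 tilt 1.38 F [ 0.1 -0.4 -4.7] w 0.144 q6 1.48  -> shift [0.0253 0.2862 0.0077] turn 0.055
```

Call:
drive_tool([
  [[-1,0,0.008,0,0.01],[-1,0.003,0.025,0,0.02],[-1,0.006,0.055,0,0.03],[-1,0.01,0.09,0,0.04],[-1,0.013,0.128,0,0.055],[-1,0.017,0.168,0,0.055],[-1,0.02,0.205,0,0.055],[-1,0.023,0.24,0,0.055],[-1,0.025,0.265,0,0.055],[-1,0.025,0.28,0,0.055],[-1,0.025,0.286,0,0.055],[-1,0.025,0.286,0,0.055]],
])

```text
t: 27.78
position: [0.4741, -0.2874, 0.2276]
tool_rot: [3.116, -0.283, 0.031]
ft_force: [-0.2, 0.7, -4.8]
width: 0.139
```

Call:
drive_tool([
  [[-1,0,0,0,0],[-1,0,0,0,0],[-1,0,0,0,0]],
])

```text
t: 28.15
position: [0.4742, -0.2869, 0.2277]
tool_rot: [3.116, -0.282, 0.031]
ft_force: [0.0, -0.9, -4.2]
width: 0.143
```

```bash
cat >> h.py <<'E'
def tierpose(tag):
    p,W=tier(tag); s=sensors.state(); reg=W.reshape(-1,3)
    x0=s["position"]
    q=reg[(np.hypot(reg[:,0]-x0[0],reg[:,1]-x0[1])<.16)&(abs(reg[:,2]-(x0[2]-.024))<.014)]
    r=cv2.minAreaRect((q[:,:2]*1000).astype(np.float32)); print("deck rect",r,"z",np.median(q[:,2]),"TCP",x0.round(4))
E
python3 - <<'E'
from h import *
go(0.4746,-0.288,0.22,-0.1815)
tierpose("over")
s=sensors.state(); p,d=read_camera("side"); cv2.imwrite("pics/over_side.png",p[:,:,::-1])
E
```

```text
t 28.15 pos [ 0.4742 -0.2869  0.2277] yaw -0.181 tilt 1.36 F [ 0.  -0.9 -4.2] w 0.143 q6 1.0  -> shift [0.0004 0.001  0.0077] turn 0.001
deck rect ((474.7637634277344, -286.3839111328125), (108.15097045898438, 270.591552734375), 79.59037780761719) z 0.2017290371146777 TCP [ 0.4742 -0.287   0.2276]
```

View pics/over_top.png

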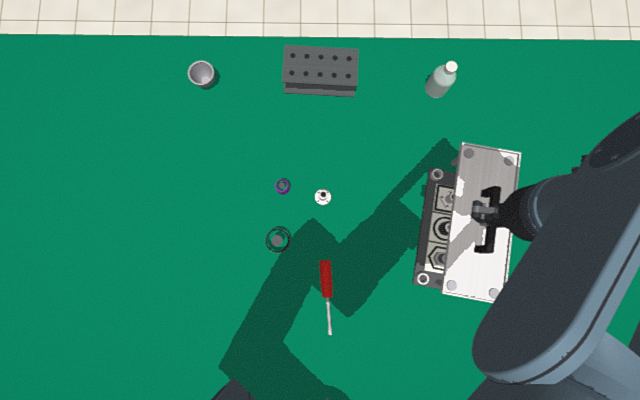

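View pics/over_side.png

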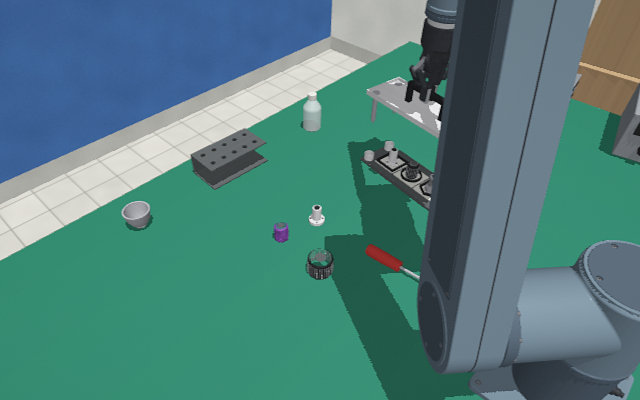

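The deck is centred at (474.8, -286.4) mm with yaw -10.4°, against the tray's (474.6, -288.0) and -10.4°. I'll lower it to just above the cups and re-measure.

Run:
```python
from h import *
go(0.474,-0.2882,0.139,-0.1815)
```

```text
t 28.25 pos [ 0.4742 -0.2871  0.2276] yaw -0.181 tilt 1.36 F [ 0.2  0.1 -3.9] w 0.143 q6 1.0  -> shift [-0.0018  0.0001  0.0886] turn 0.001
```

Call:
drive_tool([
  [[-1,0,0,0.008,0],[-1,0,0,0.02,0],[-1,-0.001,0,0.035,0],[-1,-0.001,0,0.05,0],[-1,-0.0015,0,0.063,0],[-1,-0.0015,0,0.075,0],[-1,-0.002,0,0.083,0],[-1,-0.002,0,0.0875,0],[-1,-0.002,0,0.0885,0],[-1,-0.002,0,0.0885,0],[-1,-0.002,0,0.0885,0]],
])

```text
t: 29.62
position: [0.4741, -0.2882, 0.1396]
tool_rot: [3.115, -0.283, 0.032]
ft_force: [-0.3, 0.0, -4.1]
width: 0.14
```

Run:
```python
from h import *
go(0.474,-0.2882,0.1125,-0.1815)
tierpose("near")
s=sensors.state(); p,d=read_camera("side"); cv2.imwrite("pics/near_side.png",cv2.resize(p[60:260,300:520],None,fx=3,fy=3)[:,:,::-1])
W=world("top",read_camera("top")[1])
reg=W.reshape(-1,3); t=reg[(np.hypot(reg[:,0]-.474,reg[:,1]+.288)<.065)&(abs(reg[:,2]-.164)<.006)]; print("bar",len(t),cv2.minAreaRect((t[:,:2]*1000).astype(np.float32)) if len(t)>5 else 0)
```

```text
t 29.62 pos [ 0.4741 -0.2882  0.1396] yaw -0.181 tilt 1.41 F [-0.3  0.  -4.1] w 0.14 q6 1.0  -> shift [-0.0007 -0.0003  0.0271] turn 0.001
deck rect ((474.63494873046875, -287.1744384765625), (107.5047378540039, 270.4940490722656), 79.64901733398438) z 0.11358603921127583 TCP [ 0.474  -0.2882  0.1395]
bar 309 ((474.844482421875, -283.3527526855469), (20.555957794189453, 111.788818359375), 79.77873229980469)
```

View pics/near_side.png

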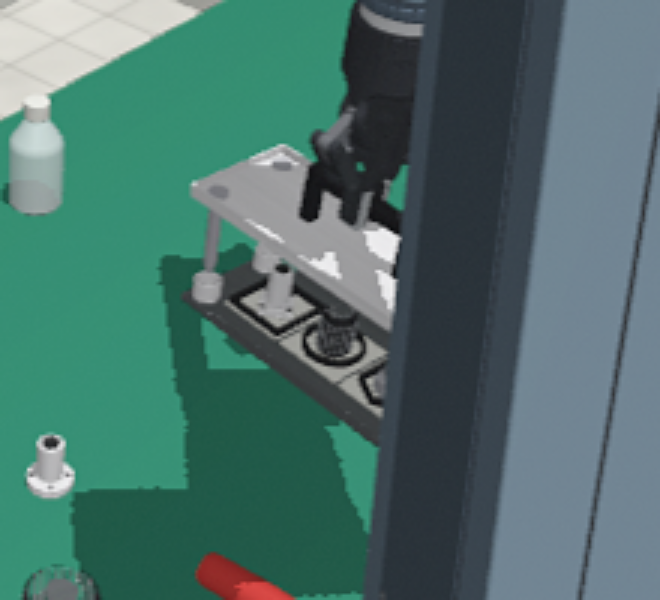

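View pics/near_top.png

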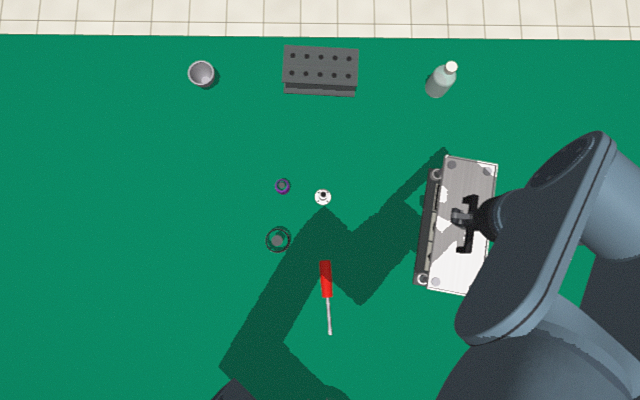

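The deck is at (474.6, -287.2) mm and yaw -10.35°, aligned within 1 mm. The near post stands over its cup at (208,285). Lowering the last 27 mm.

Call:
drive_tool([
  [[-1,0,0,0.005,0],[-1,0,0,0.01,0],[-1,0,0,0.015,0],[-1,-0.0005,0,0.019,0],[-1,-0.0005,0,0.023,0],[-1,-0.0005,0,0.026,0],[-1,-0.0005,0,0.027,0],[-1,-0.0005,0,0.027,0],[-1,-0.0005,0,0.027,0]],
])

```text
t: 30.9
position: [0.474, -0.2887, 0.113]
tool_rot: [3.115, -0.282, 0.032]
ft_force: [-3.2, 1.4, 4.1]
width: 0.144
```

Run:
```python
from h import *
go(0.474,-0.2882,0.2,-0.1815)
tierpose("down")
```

```text
t 30.9 pos [ 0.474  -0.2887  0.113 ] yaw -0.181 tilt 1.42 F [-3.2  1.4  4.1] w 0.144 q6 1.0  -> shift [ 0.0018  0.0005 -0.087 ] turn 0.001
deck rect ((474.2959289550781, -287.40802001953125), (107.86412811279297, 270.2333679199219), 79.42967224121094) z 0.08708966810902426 TCP [ 0.474  -0.2887  0.113 ]
```

The deck is at 87 mm (88 expected) and the posts are bearing on the cup floors. Release and retract straight up.

Call:
drive_tool([
  [[-0.4,0,0,0,0],[0,0,0,0,0],[0.2,0,0,0,0],[0.2,0,0,0,0],[0.2,0,0,-0.01,0],[0.2,0.001,0,-0.04,0],[0.2,0.002,0,-0.08,0],[0.2,0.002,0,-0.12,0],[0.2,0.002,0,-0.15,0],[0.2,0.002,0,-0.15,0]],
])

```text
t: 32.2
position: [0.4742, -0.2877, 0.2666]
tool_rot: [3.111, -0.282, 0.041]
ft_force: [0.4, -0.4, -0.5]
width: 0.599
```

Run:
```python
from h import *
go(0.43,0.05,0.3,-0.1815)
wpic("w13")
```

```text
t 32.2 pos [ 0.4742 -0.2877  0.2666] yaw -0.181 tilt 1.81 F [ 0.4 -0.4 -0.5] w 0.599 q6 1.0  -> shift [-0.1032 -0.3237 -0.0413] turn 0.001
```

View pics/w13.png

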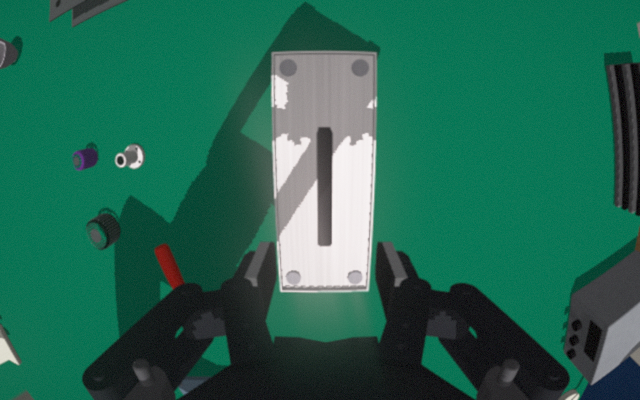

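Tier stands on the tray, bar from (324,128) to (324,245). I'll move the arm clear and check from both fixed cameras.

Call:
drive_tool([
  [[0.2,-0.015,-0.04,-0.03,0],[0.2,-0.03,-0.09,-0.04,0],[0.2,-0.046,-0.14,-0.04,0],[0.2,-0.062,-0.19,-0.04,0],[0.2,-0.078,-0.24,-0.04,0],[0.2,-0.094,-0.29,-0.04,0],[0.2,-0.103,-0.323,-0.04,0],[0.2,-0.103,-0.323,-0.04,0],[0.2,-0.103,-0.323,-0.04,0],[0.2,-0.103,-0.323,-0.04,0]],
])

```text
t: 33.5
position: [0.4295, 0.0489, 0.297]
tool_rot: [3.112, -0.284, 0.035]
ft_force: [0.5, 0.3, 0.6]
width: 0.604
```

Run:
```python
from h import *
p,d=read_camera("top"); cv2.imwrite("pics/fin_top.png",p[:,:,::-1]); W=world("top",d); W[d==0]=np.nan
reg=W.reshape(-1,3); near=np.hypot(reg[:,0]-.474,reg[:,1]+.288)<.16
q=reg[near&(abs(reg[:,2]-.088)<.012)]; print("deck",cv2.minAreaRect((q[:,:2]*1000).astype(np.float32)))
k=q[abs(q[:,2]-.087)<.005]; A=np.c_[k[:,:2]-TR,np.ones(len(k))]; print("plane",np.linalg.lstsq(A,k[:,2],rcond=None)[0])
b=reg[near&(abs(reg[:,2]-.138)<.006)]; print("bar",cv2.minAreaRect((b[:,:2]*1000).astype(np.float32)),np.median(b[:,2]))
for n,c in(("lcap",(.446,.087)),("rfl",(.547,-.0114))):
    w=reg[(np.hypot(reg[:,0]-c[0],reg[:,1]-c[1])<.04)&(reg[:,2]>.033)&(reg[:,2]<.05)]
    print(n,len(w),((w.min(0)+w.max(0))/2).round(4) if len(w) else None)
s,ds=read_camera("side"); cv2.imwrite("pics/fin_side.png",cv2.resize(s[100:250,320:500],None,fx=4,fy=4,interpolation=cv2.INTER_CUBIC)[:,:,::-1])
```

```text
deck ((474.4097595214844, -287.7515869140625), (107.49691009521484, 270.3197937011719), 79.64849853515625)
plane [-0.00047966 -0.00043114  0.08708582]
bar ((474.2101745605469, -287.09844970703125), (14.671454429626465, 111.32891082763672), 79.87225341796875) 0.13650094193552104
lcap 0 None
rfl 0 None
```

View pics/fin_side.png

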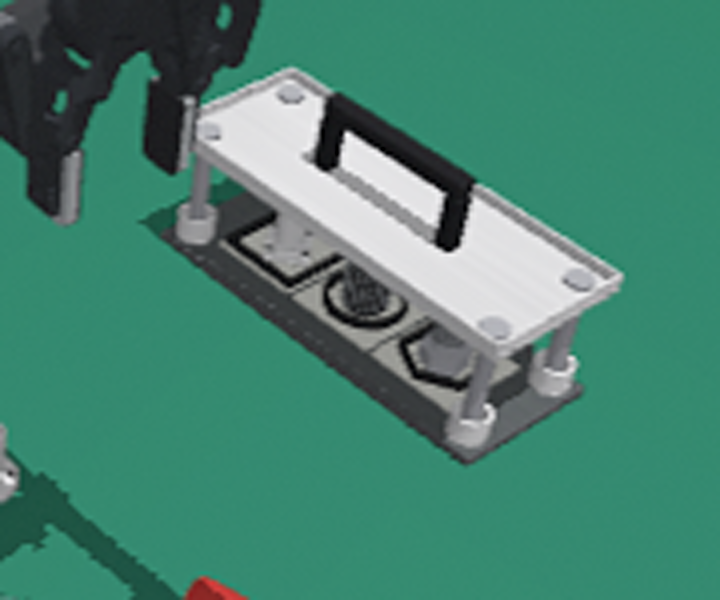

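View pics/fin_top.png

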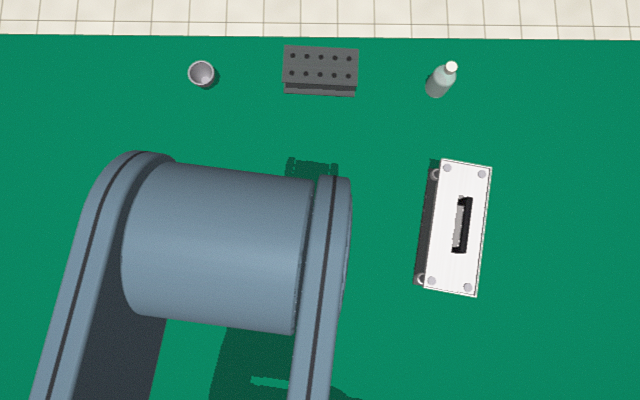

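Run:
```python
from h import *
from workcell import bot
s=sensors.state(); print(s["ft_force"].round(1),abs(s["joint_velocities"]).max().round(4))
print(bot.sign_off())
```

```text
[ 0.3 -0.8  0.6] 0.0033
the job is handed in; nothing more can be done
None
```

The tray is kitted and the upper tier is seated on it. I handed the job in at about 34 s; the system gave no verdict. The square flange, hex fitting and black small cap are in their own nests. I never reached for the purple cap, the round flange or the large cap.

**Parts:** before the tier went on, the part tops measured 54.3 mm (hex), 49.7 mm (cap) and 52.7 mm (square) above the bench. The expected heights are 54, 50 and 52 mm. The camera showed all three upright and inside their rims. The final side view still shows them standing under the tier.

**Tier:**

| | Measured | Target |
|---|---|---|
| Deck centre (mm) | 474.4, -287.8 | 474.6, -288.0 |
| In line | -10.35° | -10.4° |
| Deck height | 87 mm | 88 mm |
| Handle height | about 130 mm | 131 mm |

The deck slopes by less than 0.001 rad. The three posts visible in the side view are down in their cups.

**Checks that fell short or were off:**
- The final measurement of the two look-alikes returned nothing, because the arm hid them from the top camera. In the last clear picture, with the tier just above the cups, they were where they started.
- The tool drifted to about 1.8° of tilt over the run; this had no visible effect on the parts or the tier.

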